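Push the rolling pin up the slab board to its stop

TASK

Clear the slab-rolling board: with the fingertips push the rolling pin slowly and squarely up the two strips of the sloping board, until it drops in behind their upper ends and lies gently home against the stop batten along its whole length. Keep it under control, never let it run or roll back down the slope, and do not lift it. Leave the round template on the board and everything else on the bench where it is, and finish with the robot clear.

Things in the scene. Friction and masses are not known exactly. Their poses are not given: they have to be found in the camera images.
- pin: beech rolling pin. Barrel 50 mm in diameter and 250 mm long, with a 24 mm thick handle at each end (400 mm over all); 0.3 to 0.55 kg, waxed, rolls very freely. Origin at its centre, on its axis; its y axis runs along the pin (x and z turn as it rolls). It starts at the low end of the board, lying across the two strips against the toe lip.
- deck: sloping plywood deck, 270 mm square and fixed, of the slab-rolling board; it rises at 8 degrees away from the robot. Origin at the middle of its upper face; x up the slope, y to the left along lip and batten, z square to the face. Toe lip: x -135 to -120 mm, 14 high, full width. The pin starts against it, axis at x = -102, z = 31 mm, and rolls back at once if let go on the slope.
- strip_ends (a point): middle of the line joining the upper ends of the two hardwood strips that the pin's barrel rolls on, on their top face, at x = 76, z = 6 mm of the deck. The strips are 6 mm high, 25 mm wide, centred at y = -105 and +105 mm, and run from the toe lip (x = -120) to here.
- seat (a point): where the middle of the pin's axis ends up (x = 88, z = 28 mm of the deck): in the 37 mm gap between the strip ends and the stop batten the pin sinks 3 mm and is trapped, touching the batten and both strip ends. The batten's face is at x = 113 mm; it is 22 mm thick, 45 mm high, full width.
- template: loose round grey cutting template, 104 mm in diameter, 4 mm thick, lying on the middle of the deck between the strips; the pin rolls over it with 2 mm to spare. Origin at the centre of its underside.
- mug: stoneware mug, 84 mm in diameter, 98 mm high, left of the board; origin under its centre
- knife: wooden modelling knife, 185 mm long, 10 mm high, lying on the bench on the robot's side of the board; origin under its middle, x along it
- looptool: wire loop trimming tool, 195 mm long, 13 mm high, lying on the bench to the right of the board; origin under its middle, x along it
- tub_big: white lidded tub, 130 mm in diameter, 75 mm high, at the side of the bench; origin under its centre
- tub_small: white lidded tub, 100 mm in diameter, 55 mm high, at the near side of the bench, left or right of the arm; origin under its centre
- jar: green glass jar with red lid, 80 mm in diameter, 110 mm high, at the near side of the bench, left or right of the arm; origin under its centre
- brushpot: glass of brushes, 76 mm in diameter, 245 mm high with the brushes, at the side of the bench; origin under its centre

How it is judged:
By the outcome, as a careful person would: the job done as asked, in the order asked, and still so for the second after the job is handed in, with the robot touching nothing.
It also fails if it takes over 42 s, if anything falls off the work surface, if the arm or the gripper's body presses on something with over 40 N, if the wrist force passes 120 N, or if a joint passes its speed limit or range.

ROBOT

A 7-joint arm with a two-finger parallel gripper is mounted at the origin on the work surface. World frame = base frame: x ahead of the robot, y to its left, z up, the work surface at z = 0. Lengths are in m, angles in degrees, forces in N, time in s.
With the tool pointing down it reaches from about 0.4 to 0.9 m from the base axis. Payload 5.6 kg.
Tool frame: the origin (TCP) lies at the very end of the fingers, on their centre line; the grasp point (between the pads) lies 19 mm behind it; z points along the fingers, y is the line along which they close (so a half turn about z gives the same grasp; the last joint's range is limited). The gripper opens to 92 mm and grips with 3 to 60 N. Pads are 20 mm wide; open, the fingers measure 128 mm over their backs; the gripper's body (75 mm by 189 mm) begins 69 mm behind the grasp point.
Start: joints at [-70.703, 26.786, -0.665, 91.828, 0.344, 61.387, -3.226], TCP at [0.241, 0.604, 0.215] pointing down, gripper open.
Joint ranges: [-144.91, 144.91], [-17.63, 115.5], [-89.93, 88.59], [15.96, 139.68], [-74.01, 254.01], [8.47, 105.57], [-167.45, 167.45]. Speed limits (degrees/s): [147.25, 147.25, 180, 180, 180, 180, 180].

INTERFACE

Orientations are given as [roll, pitch, yaw] about the fixed x, y, z axes, in that order (R = Rz(yaw) Ry(pitch) Rx(roll)).
In Python, from station import get_state, camera, hand_in gives the robot as it stands.
- The arm moves only by the shell command python3 -m inch 'ROWS' [OPENING] [FORCE]. ROWS is JSON, a list that holds one entry, the list of rows, each a list of 4 numbers: the shift along the world's x, y, z in mm, then the turn about the world's z in degrees. In form: [[[x, y, z, spin], ...]]. A call has exactly 10 rows; each row shifts and turns the commanded pose from where the row before left it; what a row does not reach is not made up. A row lasts 1/8 s, in which the tool goes at most 62.5 mm and 10.7 degrees, less where a joint would pass 70% of its speed; a pose out of reach is approached as far as the arm can. A call is refused whole if a number of a shift passes 62.5 or a number of a turn 10.7, either way. A call with a gripper value outside its range is refused whole. OPENING is the finger opening in mm, from 0 to 91.9, set as the call begins (- or left out, the last holds). The fingers move at their own pace and stop on an object; FORCE is the grip in N (left out, the last holds). Time passes only in rows, so rows that do not move let the fingers close, or fill a call up. It gives the time, the measured TCP pose, the force, the opening and the grip force at its end, in the units of the state.
- get_state(): the state, without advancing time (a new reading comes with each control period).
- camera(name): name is "scene" or "side" or "wrist"; returns a dict with "pixels" (400x640x3 uint8, red, green, blue), "z_map" (400x640 float32, m along the optical axis (not along the pixel's ray), 0 where there is no reading), "camera_matrix" (3x3 intrinsics, pixels), "extrinsics" (4x4, takes a point from camera to world coordinates). Camera axes: x right, y down, z forward; pixel columns grow to the right and rows downward; lengths in m; the calibration is good to about 2 mm. The wrist camera is an equidistant fisheye: a pixel r from the principal point sees the ray r / f radians off the axis. A picture is of the moment at which its call begins.
- hand_in(): hands the job in; it is judged then, once.
The state is a dict: "time": time; "joint_pos": joint angles; "joint_vel": joint speeds; "effort": joint torques, N m; "tcp_pos": TCP position; "eef_rot": TCP orientation; "contact_force": force on the tool from outside, world axes, zero at the start; "ft_torque": the same for the moment, N m; "finger_gap": opening from 0.0 (shut) to 1.0 (fully open); "finger_force": force on a finger pad.
Only numpy, scipy, OpenCV 4.12 (cv2) and the standard library are available. Lean on these libraries where they do the work, as an engineer would, in place of code of your own. Each camera call takes 0.05 s, during which the arm holds its last target. There are 200 camera calls.

## Working session

There is one attempt and no reset: what is moved stays moved. The work goes in short steps, Python scripts to look and compute and a shell command to move; the robot and the scene stay as the last step left them, time stands still between calls to the robot, and variables do not carry over. Pictures are saved under pics/ and viewed, at most 10 in all, crops included, and the job is handed in when it is done.

```bash
mkdir -p pics; ls; python3 - <<'E'
from station import get_state, camera
import cv2,numpy as np
s=get_state();print(s['time'],s['tcp_pos'],s['eef_rot'],s['finger_gap'])
for n in ('scene','side'):
    c=camera(n);np.savez(f'pics/{n}.npz',**c)
    cv2.imwrite(f'pics/{n}1.png',c['pixels'][...,::-1])
    print(n,c['extrinsics'].round(3).tolist())
E
```

```text
pics
0.0 [0.2408295  0.60310378 0.21362543] [-1.79897344e+02  7.64293827e-03  1.58235368e+02] 1.0028855457504118
scene [[0.818, 0.464, -0.34, 0.933], [0.575, -0.659, 0.484, -0.619], [0.001, -0.592, -0.806, 1.143], [0.0, 0.0, 0.0, 1.0]]
side [[0.832, -0.298, 0.467, -0.16], [-0.554, -0.475, 0.684, -0.975], [0.019, -0.828, -0.561, 0.894], [0.0, 0.0, 0.0, 1.0]]
```

View pics/scene1.png

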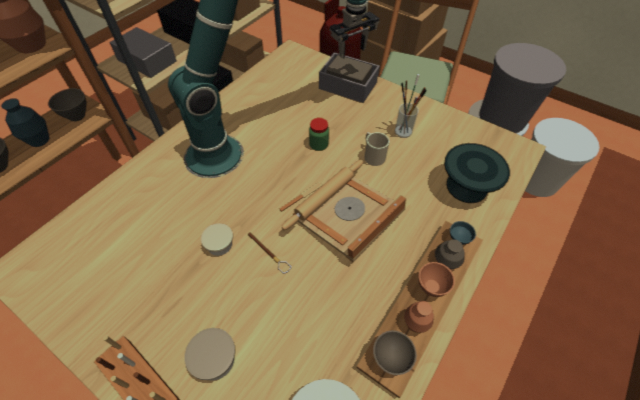

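View pics/side1.png

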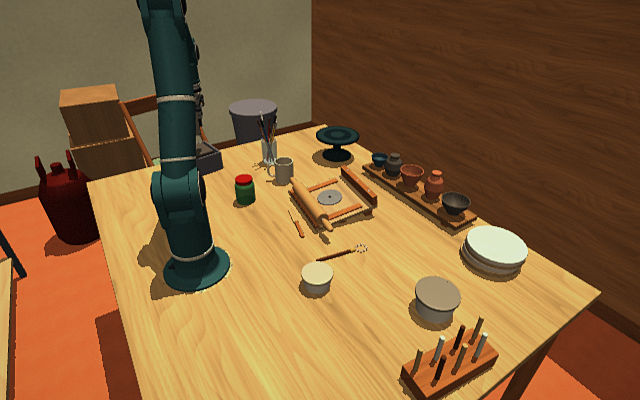

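The scene view shows the pin from (290,223) to (360,168), the template at (350,208) and the batten from (352,252) to (404,200). The mug is at (376,148), left of the board, and the knife lies near (292,202), half hidden by the pin. The side view agrees. Next I'll measure the board frame.

```bash
cat > h.py <<'E'
import numpy as np
def cloud(c):
    K=c['camera_matrix'];z=c['z_map'];v,u=np.indices(z.shape)
    P=np.stack([(u-K[0,2])/K[0,0]*z,(v-K[1,2])/K[1,1]*z,z],-1)
    E=c['extrinsics'];return P@E[:3,:3].T+E[:3,3]
E
python3 - <<'E'
import numpy as np,cv2
from h import cloud
for n,px in (('scene',[(350,208),(352,252),(404,200),(325,195),(376,150),(292,202)]),('side',[(329,197),(311,205)])):
    c=dict(np.load(f'pics/{n}.npz'));W=cloud(c)
    for u,v in px: print(n,u,v,W[v,u].round(3))
    u,v=px[0];T=W[v,u]
    P=W[(np.hypot(W[...,0]-T[0],W[...,1]-T[1])<.27)&(c['z_map']>0)]
    # deck plane: seed near template, robust refit
    S=P[np.hypot(P[:,0]-T[0],P[:,1]-T[1])<.09]
    for i in range(8):
        A=np.c_[S[:,:2],np.ones(len(S))];k=np.linalg.lstsq(A,S[:,2],rcond=None)[0]
        r=P[:,2]-P[:,:2]@k[:2]-k[2]
        S=P[(np.hypot(P[:,0]-T[0],P[:,1]-T[1])<.1)&(abs(r)<.004)]
    nrm=np.r_[-k[:2],1];nrm/=np.linalg.norm(nrm)
    print('tilt',np.degrees(np.arccos(nrm[2])),'yaw of ascent',np.degrees(np.arctan2(k[1],k[0])),'k',k)
    h=r*nrm[2]
    a=k[:2]/np.linalg.norm(k[:2]);d=(P[:,:2]-T[:2])@a
    for nm,m in (('batten top',(h>.035)&(d>.05)&(h<.05)),('pin top',(h>.046)&(h<.065)&(d<-.04))):
        Q=P[m];
        vx,vy,_,_=cv2.fitLine(Q[:,:2].astype(np.float32),cv2.DIST_HUBER,0,.01,.01).ravel()
        print(nm,len(Q),'mean',Q.mean(0).round(4),'line yaw',np.degrees(np.arctan2(vy,vx)).round(2),'h',h[m].mean().round(4),h[m].max().round(4))
        t=(Q[:,:2]-Q[:,:2].mean(0))@[vx,vy];print('  ext',t.min().round(3),t.max().round(3),'mid',(Q[:,:2].mean(0)+np.array([vx,vy])*(t.min()+t.max())/2).round(4))
E
```

```text
scene 350 208 [0.586 0.066 0.042]
scene 352 252 [ 0.693 -0.097  0.092]
scene 404 200 [0.732 0.156 0.103]
scene 325 195 [0.499 0.043 0.074]
scene 376 150 [0.54  0.309 0.088]
scene 292 202 [ 0.394 -0.01   0.009]
tilt 7.615659976918308 yaw of ascent -1.2665282177717536 k [ 0.13367402 -0.00295536 -0.03939731]
batten top 570 mean [0.7039 0.0288 0.0988] line yaw 81.69 h 0.0438 0.05
  ext -0.127 0.144 mid [0.7051 0.0374]
pin top 635 mean [0.4859 0.0726 0.0778] line yaw 81.08 h 0.052 0.0646
  ext -0.192 0.253 mid [0.4906 0.1025]
side 329 197 [0.581 0.067 0.039]
side 311 205 [0.456 0.008 0.08 ]
tilt 7.010207714378942 yaw of ascent -2.0787339752491882 k [ 0.12288449 -0.0044603  -0.03054051]
batten top 255 mean [0.6965 0.0222 0.0995] line yaw 81.62 h 0.0442 0.0499
  ext -0.121 0.147 mid [0.6984 0.0348]
pin top 371 mean [0.4799 0.0817 0.0795] line yaw 80.97 h 0.0511 0.0642
  ext -0.147 0.245 mid [0.4876 0.13  ]
```

```bash
python3 - <<'E'
import numpy as np
from h import cloud
c=dict(np.load('pics/scene.npz'));W=cloud(c)
for m,(u,v) in dict(jar=(319,127),pot=(404,128),brush=(421,92),b2=(405,90),mug=(376,140)).items(): print(m,W[v,u].round(3))
P=W.reshape(-1,3);P=P[(P[:,2]>.13)&(P[:,2]<.3)&(abs(P[:,0]-.4)<.4)&(P[:,1]<.8)&(P[:,1]>-.2)&(P[:,0]>.1)]
print(len(P),P.min(0),P.max(0))
# deck-frame check
y=np.radians(-8.35);t=np.radians(8)
R=np.array([[np.cos(y),-np.sin(y),0],[np.sin(y),np.cos(y),0],[0,0,1]])@np.array([[np.cos(t),0,-np.sin(t)],[0,1,0],[np.sin(t),0,np.cos(t)]])
for n in('scene','side'):
    W=cloud(dict(np.load(f'pics/{n}.npz'))).reshape(-1,3)
    D=(W-[.586,.053,.037])@R*1000
    m=(abs(D[:,1])<125)&(abs(D[:,2])<90)
    b=m&(D[:,2]>30)&(D[:,0]>90)&(D[:,0]<150);p=m&(D[:,2]>40)&(D[:,0]<-60)&(D[:,0]>-130)
    dk=m&(abs(D[:,0])<60)&(abs(D[:,1])<85)&(abs(D[:,1])>60)
    # circle fit for the barrel
    from scipy.optimize import least_squares
    for s in(-1,1):
        Q=D[p&(D[:,1]*s>20)];f=least_squares(lambda q:np.hypot(Q[:,0]-q[0],Q[:,2]-q[1])-25,[-102,31],loss='soft_l1').x
        print(n,'pin side',s,f.round(1),len(Q))
    print('deck z',np.median(D[dk,2]).round(1),'batten x pct',np.percentile(D[b,0],[2,50,98]).round(1),'z',np.percentile(D[b,2],95).round(1))
E
```

```text
jar [0.316 0.267 0.112]
pot [0.559 0.503 0.056]
brush [0.567 0.572 0.189]
b2 [ 0.429  0.783 -0.003]
mug [0.504 0.378 0.06 ]
481 [0.21000904 0.48940613 0.13058062] [0.59460399 0.66014581 0.29822215]
scene pin side -1 [-100.3   31.3] 320
scene pin side 1 [-100.    31.4] 277
deck z 0.7 batten x pct [115.3 129.1 137.7] z 48.5
side pin side -1 [-101.3   33.3] 215
side pin side 1 [-101.6   32.9] 165
deck z 2.9 batten x pct [111.3 118.7 134.2] z 50.0
```

```bash
python3 -m inch '[[[0,0,5,3],[10,-10,10,5],[5,-30,10,5],[5,-40,10,0],[5,-40,10,0],[5,-40,0,0],[5,-40,0,0],[10,-40,0,0],[15,-40,0,0],[15,-40,0,0]]]' 91.9
```

```text
time: 1.35
tcp_pos: [0.3162, 0.2822, 0.2594]
eef_rot: [-180.0, -0.0, 171.2]
contact_force: [0.6, 0.0, 0.3]
finger_gap: 0.999
finger_force: 0.0
```

```bash
python3 -m inch '[[[15,-40,0,0.5],[20,-45,0,0],[25,-45,0,0],[25,-45,-10,0],[24,-31,-20,0],[0,0,-35,0],[0,0,-35,0],[0,0,-30,0],[0,0,-20,0],[0,0,0,0]]]'
python3 - <<'E'
from station import camera
import cv2
c=camera('side');cv2.imwrite('pics/s2.png',cv2.resize(c['pixels'][120:280,220:440,::-1],None,fx=3,fy=3))
E
```

```text
time: 2.6
tcp_pos: [0.4237, 0.0772, 0.1084]
eef_rot: [-179.9, -0.2, 171.7]
contact_force: [0.1, 0.0, -0.4]
finger_gap: 0.999
finger_force: 0.0
```

View pics/s2.png

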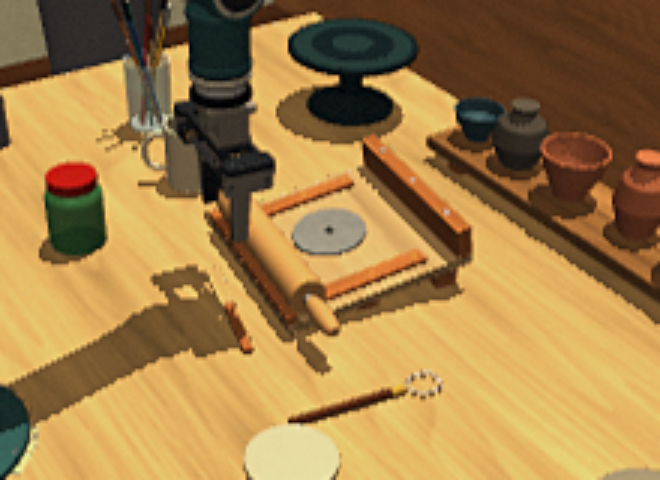

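The crop shows both fingers just behind the barrel at about (240,215), clear of the knife and mug, and the pin lying against the lip. I'll descend and close up to the pin.

```bash
python3 -m inch '[[[0,0,-15,0],[0,0,-15,0],[0,0,-15,0],[0,0,-12,0],[0,0,-5,0],[0,0,0,0],[4,-0.6,0,0],[4,-0.6,0,0],[3,-0.4,0,0],[2,-0.3,0,0]]]'
```

```text
time: 3.9
tcp_pos: [0.4384, 0.0758, 0.0477]
eef_rot: [180.0, 0.0, 171.7]
contact_force: [-0.4, 0.3, 0.4]
finger_gap: 0.999
finger_force: 0.0
```

```bash
python3 -m inch '[[[2,-0.3,0,0],[2,-0.3,0,0],[2,-0.3,0,0],[1.5,-0.2,0,0],[1.5,-0.2,0.2,0],[1.5,-0.2,0.2,0],[1.5,-0.2,0.2,0],[1.5,-0.2,0.2,0],[2,-0.3,0.3,0],[2,-0.3,0.3,0]]]'
cat > m.py <<'E'
import numpy as np,cv2,sys
from h import cloud
from station import camera,get_state
from scipy.optimize import least_squares
y=np.radians(-8.35);t=np.radians(8)
R=np.array([[np.cos(y),-np.sin(y),0],[np.sin(y),np.cos(y),0],[0,0,1]])@np.array([[np.cos(t),0,-np.sin(t)],[0,1,0],[np.sin(t),0,np.cos(t)]])
s=get_state();T=(s['tcp_pos']-np.array([.586,.053,.037]))@R*1000
print('tcp deck',T.round(1))
for n in sys.argv[1:]:
    c=camera(n);D=(cloud(c).reshape(-1,3)-[.586,.053,.037])@R*1000
    for lo,hi in((-122,-72),(72,122)):
        Q=D[(D[:,1]>lo)&(D[:,1]<hi)&(D[:,2]>25)&(D[:,2]<70)&(D[:,0]>T[0]+5)&(D[:,0]<min(T[0]+65,108))]
        if len(Q)>20: print(n,lo,len(Q),least_squares(lambda q:np.hypot(Q[:,0]-q[0],Q[:,2]-q[1])-25,[T[0]+35,31],loss='soft_l1').x.round(1))
E
python3 m.py scene side
```

```text
time: 5.15
tcp_pos: [0.4556, 0.0733, 0.049]
eef_rot: [180.0, -0.0, 171.7]
contact_force: [-2.0, 0.2, 1.6]
finger_gap: 1.003
finger_force: 1.1
tcp deck [-129.     1.1   30.3]
scene -122 205 [-92.1  31.4]
scene 72 164 [-92.1  31.4]
side -122 112 [-92.4  33.3]
```

```bash
python3 -m inch '[[[2.5,-0.37,0.2,0],[2.5,-0.37,0.2,0],[2.5,-0.37,0.2,0],[2.5,-0.37,0.2,0],[2.5,-0.37,0.3,0],[2.5,-0.37,0.3,0],[2.5,-0.37,0.35,0],[2.5,-0.37,0.35,0],[2.5,-0.37,0.35,0],[2.5,-0.37,0.35,0]]]' && python3 -m inch '[[[3,-0.44,0.42,0],[3,-0.44,0.42,0],[3,-0.44,0.42,0],[3,-0.44,0.42,0],[3,-0.44,0.42,0],[3,-0.44,0.42,0],[3,-0.44,0.42,0],[3,-0.44,0.42,0],[3,-0.44,0.42,0],[3,-0.44,0.42,0]]]'; python3 m.py scene
```

```text
time: 6.5
tcp_pos: [0.4807, 0.0695, 0.0518]
eef_rot: [180.0, 0.0, 171.7]
contact_force: [-1.5, 0.0, 1.3]
finger_gap: 0.998
finger_force: 1.1
time: 7.75
tcp_pos: [0.5107, 0.0652, 0.056]
eef_rot: [180.0, 0.0, 171.7]
contact_force: [-2.6, -0.1, 1.5]
finger_gap: 0.999
finger_force: 1.1
tcp deck [-72.8   1.1  29.4]
scene -122 207 [-35.8  31.4]
scene 72 171 [-36.   31.1]
```

```bash
python3 -m inch '[[[3,-0.44,0.42,0],[3,-0.44,0.42,0],[3,-0.44,0.42,0],[3,-0.44,0.42,0],[3,-0.44,0.42,0],[3,-0.44,0.42,0],[3,-0.44,0.42,0],[3,-0.44,0.42,0],[3,-0.44,0.42,0],[3,-0.44,0.42,0]]]' && python3 -m inch '[[[3,-0.44,0.42,0],[3,-0.44,0.42,0],[3,-0.44,0.42,0],[3,-0.44,0.42,0],[3,-0.44,0.42,0],[3,-0.44,0.42,0],[3,-0.44,0.42,0],[3,-0.44,0.42,0],[3,-0.44,0.42,0],[3,-0.44,0.42,0]]]' && python3 -m inch '[[[3,-0.44,0.42,0],[3,-0.44,0.42,0],[3,-0.44,0.42,0],[3,-0.44,0.42,0],[3,-0.44,0.42,0],[3,-0.44,0.42,0],[3,-0.44,0.42,0],[2.5,-0.37,0.35,0],[2,-0.3,0.3,0],[1.5,-0.22,0.2,0]]]';  python3 m.py scene side
```

```text
time: 9.05
tcp_pos: [0.5407, 0.0608, 0.0602]
eef_rot: [180.0, 0.0, 171.7]
contact_force: [-2.0, 0.9, 1.3]
finger_gap: 0.995
finger_force: 1.1
time: 10.3
tcp_pos: [0.5707, 0.0563, 0.0644]
eef_rot: [-180.0, -0.0, 171.7]
contact_force: [-2.4, 0.1, 2.0]
finger_gap: 1.002
finger_force: 1.1
time: 11.55
tcp_pos: [0.5976, 0.0524, 0.0682]
eef_rot: [180.0, 0.0, 171.7]
contact_force: [-2.1, -0.1, 0.4]
finger_gap: 1.003
finger_force: 1.1
tcp deck [15.8  1.1 29.3]
scene -122 227 [52.8 31.4]
scene 72 183 [52.5 31.2]
side -122 110 [52.  33.2]
```

```bash
python3 -m inch '[[[2.5,-0.37,0.35,0],[2.5,-0.37,0.35,0],[2.5,-0.37,0.35,0],[2.5,-0.37,0.35,0],[2.5,-0.37,0.35,0],[2.5,-0.37,0.35,0],[2.5,-0.37,0.35,0],[2,-0.3,0.3,0],[1.5,-0.22,0.2,0],[1,-0.15,0.1,0]]]' && python3 -m inch '[[[0.8,-0.12,0.1,0],[0.8,-0.12,0.1,0],[0.8,-0.12,0.1,0],[0.8,-0.12,0,0],[0.8,-0.12,0,0],[0.8,-0.12,0,0],[0.8,-0.12,0,0],[0.8,-0.12,0,0],[0.8,-0.12,0,0],[0.8,-0.12,0,0]]]';  python3 m.py scene side
```

```text
time: 12.9
tcp_pos: [0.6196, 0.0491, 0.0712]
eef_rot: [180.0, -0.0, 171.7]
contact_force: [-2.5, 1.2, 0.3]
finger_gap: 1.003
finger_force: 1.1
time: 14.15
tcp_pos: [0.6276, 0.048, 0.0715]
eef_rot: [180.0, 0.0, 171.7]
contact_force: [0.2, 0.1, 0.1]
finger_gap: 1.0
finger_force: 0.0
tcp deck [46.3  1.1 28.4]
scene -122 166 [89.  27.8]
scene 72 129 [89.4 27.6]
side -122 111 [88.4 29.5]
```

The pin has dropped in: both ends read about x=88 and the axis sank about 3.6 mm, with zero contact force. I'll back off and rise clear.

```bash
python3 -m inch '[[[-3,0.4,0,0],[-5,0.7,0,0],[-5,0.7,3,0],[-5,0.7,10,0],[-5,0.7,20,0],[-10,1,30,0],[-20,0,35,0],[-30,0,30,0],[-30,0,20,0],[0,0,0,0]]]' && python3 -m inch '[[[-20,0,10,0],[-20,0,0,0],[-20,0,0,0],[0,0,0,0],[0,0,0,0],[0,0,0,0],[0,0,0,0],[0,0,0,0],[0,0,0,0],[0,0,0,0]]]'
python3 - <<'E'
from station import camera
import cv2
import numpy as np
a=camera('scene')['pixels'][130:270,240:440,::-1];b=camera('side')['pixels'][140:260,270:400,::-1]
cv2.imwrite('pics/f.png',np.vstack([cv2.resize(a,(480,336)),cv2.resize(b,(480,260))]))
E
sed -i 's/T\[0\]+5)/60)/;s/min(T\[0\]+65,108)/108/;s/T\[0\]+35/88/' m.py; python3 m.py scene side
```

```text
time: 15.5
tcp_pos: [0.5143, 0.0524, 0.2226]
eef_rot: [179.8, 0.2, 171.8]
contact_force: [-0.0, 0.2, -0.0]
finger_gap: 0.998
finger_force: 0.0
time: 16.75
tcp_pos: [0.4545, 0.0521, 0.2295]
eef_rot: [-180.0, -0.0, 171.7]
contact_force: [-0.2, 0.2, -0.0]
finger_gap: 1.004
finger_force: 0.0
tcp deck [-101.9  -19.9  208.8]
scene -122 163 [89.7 27.8]
scene 72 130 [88.7 27.6]
side -122 112 [88.3 29.9]
side 72 78 [88.3 29.4]
```

View pics/f.png

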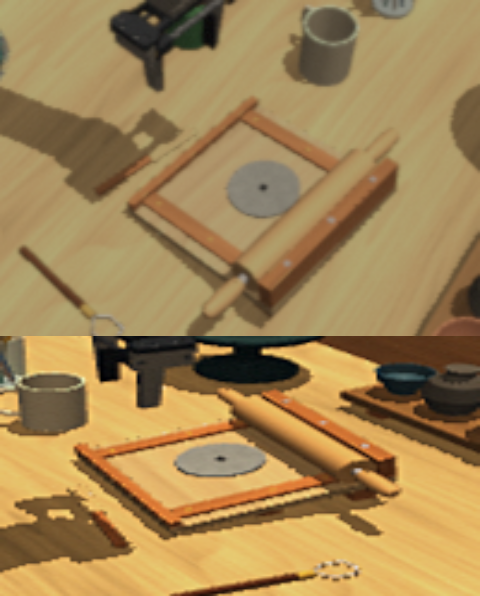

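The final picture shows the pin lying along the batten, from (215,300) to (390,145) in the upper crop. The template is still in place at (263,187), and the gripper is well clear.

```bash
python3 -c "
from station import hand_in;print(hand_in())"
```

```text
the job is handed in; nothing more can be done
None
```

The rolling pin is seated along its whole length against the stop batten, the template and everything else in view stayed in place, the robot is clear, and I handed the job in at about 17 s of the 42 s allowed.

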